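# Find the flap that rocks and push it open

## Robot

A 6-joint arm with a two-finger parallel gripper is mounted at the origin on a cart in front of the work surface, level with it; the furniture and walls round the work are solid. World frame = base frame: x ahead of the robot, y to its left, z up, the work surface at z = 0. Lengths are in m, angles in rad, forces in N, time in s.
With the tool pointing down it reaches from about 0.3 to 0.875 m from the base axis. Payload 6.4 kg.
Tool frame: the origin (TCP) lies at the very end of the fingers, on their centre line; the grasp point (between the pads) lies r.pinch_z behind it (r.pinch_z is the distance from the TCP to the grasp point, in m); z points along the fingers, y is the line along which they close (so a half turn about z gives the same grasp; the last joint's range is limited). The gripper opens to 85 mm and grips with 20 to 120 N. Pads are 22 mm wide; open, the fingers measure 114 mm over their backs; the gripper's body (76 mm by 85 mm) begins 54 mm behind the grasp point. The pads swing forward as they close: fully open they stand 13 mm farther back than shut.
Start: joints at [-1.462, 0.181, 1.607, -0, 1.354, -0.206], TCP at [0.178, -0.547, 0.231] pointing down, gripper open.
Joint ranges: [-2.99, 2.99], [-0.89, 2.07], [0.3, 2.58], [-1.14, 4.28], [0, 2.63], [-3.12, 3.12]. Speed limits (rad/s): [2.57, 2.57, 3.01, 3.14, 3.14, 3.14].

## Interface

Orientations are given as a unit quaternion [x, y, z, w].
In Python, from cell import r gives the robot as it stands. The module is installed in compiled form; this text tells all that it offers.
- The arm moves only by the tool jog_arm, never from a script. Its argument "increments" is a list of rows, each an object with "linear": the shift along the tool's x, y, z in units of 50 mm (1.0 is 50 mm), a list of three; "spin": the turn about the tool's z in units of 6 degrees (1.0 is 6 degrees). A call has exactly 5 rows; each row shifts and turns the commanded pose from where the row before left it, along the tool's axes as they then stand; what a row does not reach is not made up. A row lasts 1/8 s, in which the tool goes at most 62.5 mm and 10.7 degrees, less where a joint would pass 70% of its speed; a pose out of reach is approached as far as the arm can. A call is refused whole if a number of a shift passes 1 or a number of a turn 1, either way. A call with a gripper value outside its range is refused whole. "gripper" is the finger opening in mm, from 0 to 85.4, set as the call begins (left out, the last holds). The fingers move at their own pace and stop on an object; "newtons" is the grip in N (left out, the last holds). Time passes only in rows, so rows that do not move let the fingers close, or fill a call up. It gives the time, the measured TCP pose, the force, the opening and the grip force at its end, in the units of the state.
- r.state(): the state, without advancing time (a new reading comes with each control period).
- r.get_image(name): name is "side" or "top"; returns the picture (400x640x3 uint8, red, green, blue); there is no depth.
- r.camera_info(name): a dict with "K" (3x3 intrinsics, pixels), "k1" (the pictures are not rectified: a ray, as slopes to the right and down, at radius r is drawn at 1 + k1 r^2 times it, then the intrinsics apply), "extrinsics" (4x4, takes a point from camera to world coordinates). Camera axes: x right, y up, looking along -z (the intrinsics and any distortion apply to the point x, -y, -z); pixel columns grow to the right and rows downward; lengths in m; the calibration is good to about 2 mm. A picture is of the moment at which its call begins. camera_info takes no time and is no camera call.
- r.close_job(): hands the job in; it is judged then, once.
The state is a dict: "time": time; "joint_pos": joint angles; "qvel": joint speeds; "joint_efforts": joint torques, N m; "ee_pos": TCP position; "eef_rot": TCP orientation; "contact_force": force on the tool from outside, world axes, zero at the start; "ft_torque": the same for the moment, N m; "opening": finger opening in m; "finger_force": force on a finger pad.
Only numpy, scipy, OpenCV 4.12 (cv2) and the standard library are available. Lean on these libraries where they do the work, as an engineer would, in place of code of your own. Each camera call takes 0.05 s, during which the arm holds its last target. There are 200 camera calls.

## Task

Three of the four bays of the blue storage box are packed full, so their flaps stand firm. With the fingertips, press on one end of the flaps, one after another, until you find the one that rocks, then push that end on down into the bay until the flap stands more than 45 degrees open, and leave it open, ready for loading. Grasp nothing, and leave the ring, the sleeve and the bush beside the box where they are.

Things in the scene. Friction and masses are not known exactly. Their poses are not given: they have to be found in the camera images.
- store: blue steel storage box, fixed, 188 (x) by 156 (y) by 52 mm high; origin: centre of its underside on the worktop; z up, x away from the robot, y to the left at yaw 0; yaw up to 0.4. Four identical aluminium flaps form its top, 2 by 2. The bay under a flap is 86 by 70 mm, its floor 4 mm above the worktop. One bay (any of the four) is empty; the others hold a steel block to 1 mm below the flap
- flap_1_centre (a point): centre of the top face of the near left flap when shut, at (-46, +38, 52) mm in the box's frame; fixed to the box, has its axes. All flaps: 82 (x) by 66 (y) by 4 mm, 2 mm gap all round, flush with the box's top, turning on a level axle along its y, 2 mm below this point: one end goes down as the other rises. A dark rubber strip at each end, 18 to 30 mm from the axle, marks where to press
- flap_2_centre (a point): centre of the top face of the near right flap when shut, at (-46, -38, 52) mm in the box's frame; fixed to the box, has its axes. All flaps: 82 (x) by 66 (y) by 4 mm, 2 mm gap all round, flush with the box's top, turning on a level axle along its y, 2 mm below this point: one end goes down as the other rises. A dark rubber strip at each end, 18 to 30 mm from the axle, marks where to press
- flap_3_centre (a point): centre of the top face of the far left flap when shut, at (+46, +38, 52) mm in the box's frame; fixed to the box, has its axes. All flaps: 82 (x) by 66 (y) by 4 mm, 2 mm gap all round, flush with the box's top, turning on a level axle along its y, 2 mm below this point: one end goes down as the other rises. A dark rubber strip at each end, 18 to 30 mm from the axle, marks where to press
- flap_4_centre (a point): centre of the top face of the far right flap when shut, at (+46, -38, 52) mm in the box's frame; fixed to the box, has its axes. All flaps: 82 (x) by 66 (y) by 4 mm, 2 mm gap all round, flush with the box's top, turning on a level axle along its y, 2 mm below this point: one end goes down as the other rises. A dark rubber strip at each end, 18 to 30 mm from the axle, marks where to press
- flap_1 (a joint): angle of the near left flap, rad: 0 is shut and level, positive when its near end (the box's -x) is down, negative when its far end is. Over a packed bay it gives 0.03 rad (1 mm at the end), then meets the block and stands firm; over the empty bay it turns to 1.15 rad either way against 0.06 N m of axle friction (about 2.5 N at a strip) and stays where it is left
- flap_2 (a joint): angle of the near right flap, rad: 0 is shut and level, positive when its near end (the box's -x) is down, negative when its far end is. Over a packed bay it gives 0.03 rad (1 mm at the end), then meets the block and stands firm; over the empty bay it turns to 1.15 rad either way against 0.06 N m of axle friction (about 2.5 N at a strip) and stays where it is left
- flap_3 (a joint): angle of the far left flap, rad: 0 is shut and level, positive when its near end (the box's -x) is down, negative when its far end is. Over a packed bay it gives 0.03 rad (1 mm at the end), then meets the block and stands firm; over the empty bay it turns to 1.15 rad either way against 0.06 N m of axle friction (about 2.5 N at a strip) and stays where it is left
- flap_4 (a joint): angle of the far right flap, rad: 0 is shut and level, positive when its near end (the box's -x) is down, negative when its far end is. Over a packed bay it gives 0.03 rad (1 mm at the end), then meets the block and stands firm; over the empty bay it turns to 1.15 rad either way against 0.06 N m of axle friction (about 2.5 N at a strip) and stays where it is left
- ring_big_1: bystander, loose: plain steel ring, 66 mm across, 20 mm high, on the worktop to the right of the box; origin at the centre of its underside
- sleeve_1: bystander, loose: tall steel sleeve, 35 mm across, 62 mm high, standing to the left of the box; origin at the centre of its underside
- bush_1: bystander, loose: flanged brass bush, 42 mm across, 26 mm high, standing to the left of the box; origin at the centre of its underside

How it is judged:
At the end, for the whole second after the job is handed in: One flap, whichever can turn, stands at rest at more than 0.75 rad (43 degrees) from level, either end down; the other three are within 0.1 rad of shut; ring, sleeve and bush are within 20 mm of where they stood ((((value of joint flap_1 above 0.75 rad or value of joint flap_1 below -0.75 rad) and value of joint flap_2 between -0.1 and 0.1 rad and value of joint flap_3 between -0.1 and 0.1 rad and value of joint flap_4 between -0.1 and 0.1 rad) or ((value of joint flap_2 above 0.75 rad or value of joint flap_2 below -0.75 rad) and value of joint flap_1 between -0.1 and 0.1 rad and value of joint flap_3 between -0.1 and 0.1 rad and value of joint flap_4 between -0.1 and 0.1 rad) or ((value of joint flap_3 above 0.75 rad or value of joint flap_3 below -0.75 rad) and value of joint flap_1 between -0.1 and 0.1 rad and value of joint flap_2 between -0.1 and 0.1 rad and value of joint flap_4 between -0.1 and 0.1 rad) or ((value of joint flap_4 above 0.75 rad or value of joint flap_4 below -0.75 rad) and value of joint flap_1 between -0.1 and 0.1 rad and value of joint flap_2 between -0.1 and 0.1 rad and value of joint flap_3 between -0.1 and 0.1 rad)) and velocity of joint flap_1 between -0.1 and 0.1 rad/s and velocity of joint flap_2 between -0.1 and 0.1 rad/s and velocity of joint flap_3 between -0.1 and 0.1 rad/s and velocity of joint flap_4 between -0.1 and 0.1 rad/s and distance of each of ring_big_1, sleeve_1, bush_1 from where it was at the start of the episode below 0.02 m); the robot touches nothing.
It fails at once if the ring is lifted, carried or knocked away (moved 20 mm or more) (distance of ring_big_1 from where it was at the start of the episode above 0.02 m).
It fails at once if the sleeve is lifted, carried or knocked away (moved 20 mm or more) (distance of sleeve_1 from where it was at the start of the episode above 0.02 m).
It fails at once if the bush is lifted, carried or knocked away (moved 20 mm or more) (distance of bush_1 from where it was at the start of the episode above 0.02 m).
It also fails if it takes over 45 s, if anything falls off the work surface, if the arm or the gripper's body presses on something with over 40 N, if the wrist force passes 120 N, or if a joint passes its speed limit or range.

## Working session

There is one attempt and no reset: what is moved stays moved. The work goes in short steps, Python scripts to look and compute and a tool call to move; the robot and the scene stay as the last step left them, time stands still between calls to the robot, and variables do not carry over. Pictures are saved under pics/ and viewed, at most 10 in all, crops included, and the job is handed in when it is done.

Besides the shell and the picture viewer there is one more tool, called by a JSON object that holds its "name" and its "arguments", one argument or row to a line. jog_arm: Moves the arm, as the interface text tells. Its arguments: {"type":"object","properties":{"increments":{"type":"array"},"gripper":{"type":"number"},"newtons":{"type":"number"}},"required":["increments"]}

```bash
mkdir -p pics; python3 - <<'E'
from cell import r
import cv2
for n in("top","side"):
    cv2.imwrite(f"pics/{n}0.png",r.get_image(n)[:,:,::-1]); c=r.camera_info(n); print(n,c)
print(r.state(), r.pinch_z)
E
```

```text
top {'K': array([[506.71132953,   0.        , 321.82826452],
       [  0.        , 506.71132953, 204.96139574],
       [  0.        ,   0.        ,   1.        ]]), 'k1': -0.12111581390449713, 'extrinsics': array([[-0.00889284,  0.99977176, -0.01942521,  0.52723665],
       [-0.99993268, -0.00874612,  0.00762487,  0.02926116],
       [ 0.00745323,  0.01949171,  0.99978224,  0.91649717],
       [ 0.        ,  0.        ,  0.        ,  1.        ]])}
side {'K': array([[370.0549161 ,   0.        , 326.19736945],
       [  0.        , 370.0549161 , 196.38047556],
       [  0.        ,   0.        ,   1.        ]]), 'k1': -0.012949239301840268, 'extrinsics': array([[ 0.96404293,  0.18174407, -0.19388222,  0.41103974],
       [-0.26511174,  0.60733635, -0.74890475, -0.61214606],
       [-0.01835728,  0.77337678,  0.6336808 ,  0.60110266],
       [ 0.        ,  0.        ,  0.        ,  1.        ]])}
{'time': 0.1, 'joint_pos': array([-1.46230587e+00,  1.81469764e-01,  1.60787450e+00,  1.79790991e-06,
        1.35381363e+00, -2.06306658e-01]), 'qvel': array([ 0.00166874, -0.0026287 , -0.00165045, -0.00173324,  0.00074473,
       -0.00056925]), 'joint_efforts': array([ 6.10308362e-04, -4.45876801e+01, -3.52239740e+01, -2.12928867e-04,
        4.03755228e-03,  1.08330232e-05]), 'ee_pos': array([ 0.17799358, -0.54624828,  0.23048875]), 'eef_rot': array([ 9.87638127e-01,  1.56749216e-01,  3.91378384e-05, -7.81640531e-04]), 'contact_force': array([ 1.02659615,  0.61761547, -0.31997997]), 'ft_torque': array([-0.08599568,  0.0158625 , -0.06954945]), 'finger_force': 0.0, 'opening': 0.08553232556609279} 0.0187
```

View pics/top0.png

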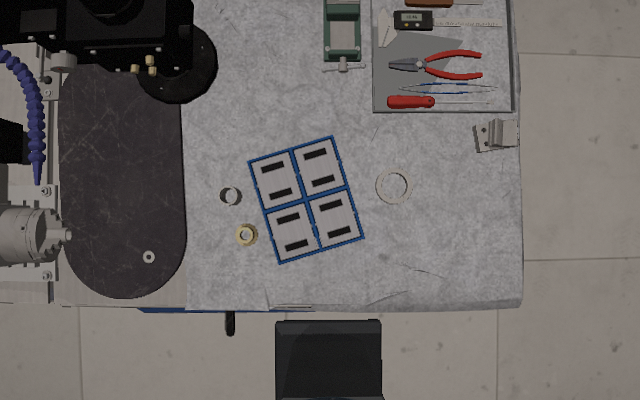

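View pics/side0.png

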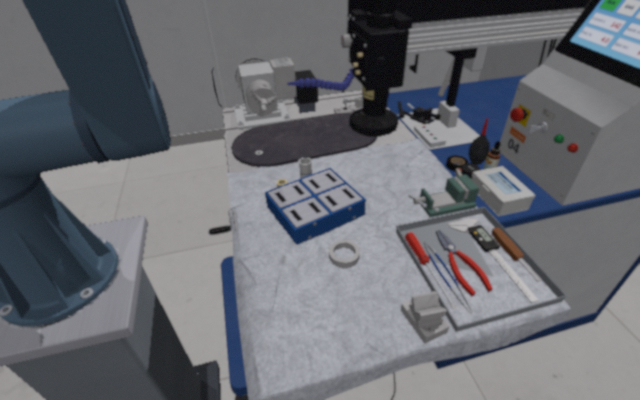

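Top view (up = +x, left = +y): the box's corners are at about (248,162), (332,137), (363,238) and (281,263). The sleeve is at (229,196), the bush at (246,234) and the ring at (393,186). I'll enlarge the box to read it more closely.

```bash
python3 - <<'E'
import cv2
i=cv2.imread("pics/top0.png")[125:275,210:410]
cv2.imwrite("pics/crop0.png",cv2.resize(i,None,fx=4,fy=4,interpolation=cv2.INTER_CUBIC))
E
```

```text
(no output)
```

View pics/crop0.png

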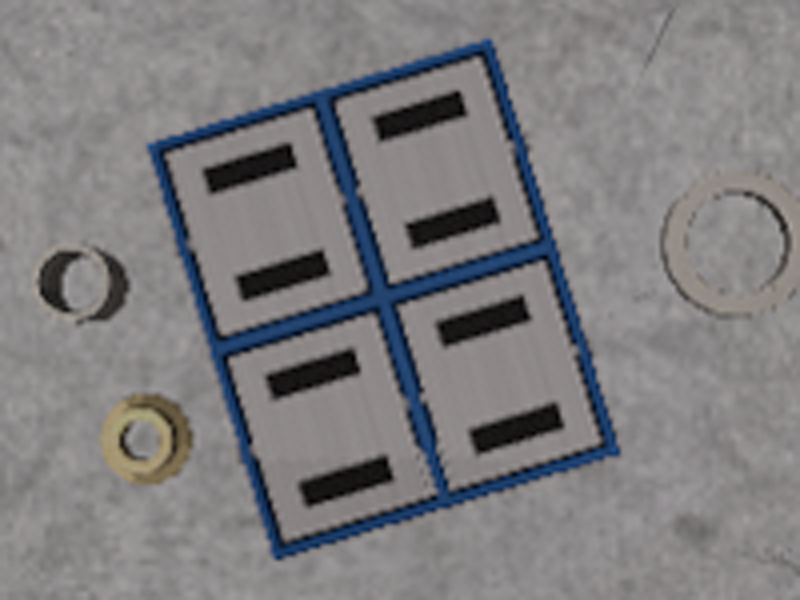

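Crop, in full-image pixels (210 + u/4, 125 + v/4): the outer top corners sit at crop positions far-left (150,147), far-right (491,42), near-right (617,453) and near-left (279,557). All eight strips are visible. Next I'll fit the box pose.

```bash
cat > h.py <<'E'
from cell import r
import numpy as np, cv2
def px2w(n,uv,z):
    c=r.camera_info(n);K=c['K'];E=c['extrinsics']
    p=np.linalg.inv(K)@np.c_[uv,np.ones(len(uv))].T
    q=p[:2].copy()
    for _ in range(20): q=p[:2]/(1+c['k1']*(q**2).sum(0))
    d=E[:3,:3]@np.array([q[0],-q[1],-np.ones(len(uv))]);o=E[:3,3]
    return (o[:,None]+d*((z-o[2])/d[2])).T
def crop(uv): return np.array([210,125])+(np.array(uv)+.5)/4-.5
E
python3 - <<'E'
from h import *
C=px2w("top",crop([(150,147),(491,42),(617,453),(279,557)]),.052)[:,:2]
M=np.array([(94,78),(94,-78),(-94,-78),(-94,78)])/1e3
m=C.mean(0); A=(C-m).T@M; yaw=np.arctan2(A[1,0]-A[0,1],A[0,0]+A[1,1])
R=np.array([[np.cos(yaw),-np.sin(yaw)],[np.sin(yaw),np.cos(yaw)]])
print("c",m,"yaw",yaw,"res mm",((C-m)@R-M)*1e3)
S=px2w("top",crop([(345,481),(313,375),(517,428),(483,320),(284,276),(250,168),(453,222),(420,115)]),.052)[:,:2]
print("strips box mm",((S-m)@R*1e3).round(1))
s=r.state();p=s['ee_pos'];q=s['eef_rot'];a=2*np.arctan2(q[1],q[0]);print("tool x ang",a)
T=np.array([[np.cos(a),np.sin(a)],[np.sin(a),-np.cos(a)]])
for f,(x,y) in {1:(-70,38),2:(-70,-38),3:(70,38),4:(70,-38)}.items():
    w=m+R@np.array([x,y])/1e3; print(f,w.round(4),"tool shift",(T.T@(w-p[:2])/.05).round(2))
E
```

```text
c [0.55372259 0.05021641] yaw 0.2916669286926009 res mm [[-1.9683065  -1.43662568]
 [-2.10689925  1.64589629]
 [ 1.85470134  2.4564866 ]
 [ 2.22050441 -2.66575721]]
strips box mm [[-69.1  38.8]
 [-21.9  38.5]
 [-69.3 -37.9]
 [-21.  -37.7]
 [ 22.1  37.9]
 [ 70.6  38.2]
 [ 22.8 -37.9]
 [ 70.8 -38. ]]
tool x ang 0.31479672692704536
1 [0.4758 0.0665] tool shift [ 9.46 -9.81]
2 [ 0.4976 -0.0063] tool shift [ 9.42 -8.29]
3 [0.6098 0.1067] tool shift [12.26 -9.74]
4 [0.6317 0.0339] tool shift [12.22 -8.22]
```

The strip centres fall within about 1–2 mm of their specified places (±22/±70, ±38), so the pose is good. The tool is already within 1.3° of the box's yaw. Moving over with the fingers shut.

{"name": "jog_arm", "arguments": {
  "increments": [
    {"linear":[0.85,-0.7,0],"spin":0},
    {"linear":[0.85,-0.7,0],"spin":0},
    {"linear":[0.85,-0.7,0],"spin":0},
    {"linear":[0.85,-0.7,0],"spin":0},
    {"linear":[0.85,-0.7,0],"spin":0}
  ],
  "gripper": 0
}}

```text
time: 0.72
ee_pos: [0.3265, -0.3128, 0.231]
eef_rot: [0.988, 0.157, 0.0, -0.0]
contact_force: [0.2, -0.2, 0.2]
opening: 0.0002
finger_force: 0.0
```

{"name": "jog_arm", "arguments": {
  "increments": [
    {"linear":[0.85,-0.7,0],"spin":0},
    {"linear":[0.85,-0.7,0],"spin":0},
    {"linear":[0.85,-0.7,0],"spin":0},
    {"linear":[0.85,-0.7,0],"spin":0},
    {"linear":[0.85,-0.7,0],"spin":0}
  ]
}}

```text
time: 1.35
ee_pos: [0.4744, -0.0806, 0.2312]
eef_rot: [0.988, 0.157, -0.0, 0.0]
contact_force: [0.2, -0.8, -1.1]
opening: 0.0003
finger_force: 0.0
```

{"name": "jog_arm", "arguments": {
  "increments": [
    {"linear":[0.85,-0.7,0],"spin":0},
    {"linear":[0.85,-0.6,0.5],"spin":0.2},
    {"linear":[0,0,0.9],"spin":0},
    {"linear":[0,0,0.9],"spin":0},
    {"linear":[0,0,0.8],"spin":0}
  ]
}}

```text
time: 1.98
ee_pos: [0.5337, 0.0063, 0.0743]
eef_rot: [0.989, 0.147, -0.001, -0.0]
contact_force: [0.9, 0.3, -0.2]
opening: 0.0003
finger_force: 0.0
```

```bash
cat >> h.py <<'E'
m=np.array([.5541,.0504]);yaw=.2917
R=np.array([[np.cos(yaw),-np.sin(yaw)],[np.sin(yaw),np.cos(yaw)]])
def rep():
    s=r.state();p=s['ee_pos'];q=s['eef_rot'];a=2*np.arctan2(q[1],q[0])
    print("t",s['time'],"box mm",(R.T@(p[:2]-m)*1e3).round(1),"z",round(p[2]*1e3,1),"ang",a-yaw,"open",s['opening'],"F",s['contact_force'].round(2))
    T=np.array([[np.cos(a),np.sin(a)],[np.sin(a),-np.cos(a)]])
    for f,(x,y) in {1:(-22,38),2:(-22,-38),3:(22,38),4:(22,-38)}.items(): print(f,"tool shift",(T.T@(m+R@np.array([x,y])/1e3-p[:2])/.05).round(2))
E
python3 -c "from h import *;rep()"
```

```text
t 1.975 box mm [-32.2 -36.4] z 74.3 ang 0.0028363419579807703 open 0.0003206289738230169 F [ 0.91  0.3  -0.22]
1 tool shift [ 0.21 -1.49]
2 tool shift [0.2  0.03]
3 tool shift [ 1.09 -1.49]
4 tool shift [1.08 0.03]
```

{"name": "jog_arm", "arguments": {
  "increments": [
    {"linear":[0.2,0.03,0.2],"spin":0},
    {"linear":[0,0,0.2],"spin":0},
    {"linear":[0,0,0.04],"spin":0},
    {"linear":[0,0,0.02],"spin":0},
    {"linear":[0,0,0],"spin":0}
  ]
}}

```text
time: 2.6
ee_pos: [0.5451, 0.0071, 0.0542]
eef_rot: [0.989, 0.146, 0.001, 0.0]
contact_force: [0.4, -0.4, 0.1]
opening: 0.0001
finger_force: 0.0
```

{"name": "jog_arm", "arguments": {
  "increments": [
    {"linear":[0,0,0.02],"spin":0},
    {"linear":[0,0,0.02],"spin":0},
    {"linear":[0,0,0],"spin":0},
    {"linear":[0,0,0],"spin":0},
    {"linear":[0,0,0],"spin":0}
  ]
}}

```text
time: 3.22
ee_pos: [0.5447, 0.0072, 0.0515]
eef_rot: [0.989, 0.146, 0.0, 0.0]
contact_force: [-0.7, 1.2, 4.0]
opening: -0.0002
finger_force: 1.8
```

{"name": "jog_arm", "arguments": {
  "increments": [
    {"linear":[0,0,0.02],"spin":0},
    {"linear":[0,0,0.02],"spin":0},
    {"linear":[0,0,0],"spin":0},
    {"linear":[0,0,0],"spin":0},
    {"linear":[0,0,0],"spin":0}
  ]
}}

```text
time: 3.85
ee_pos: [0.5448, 0.0072, 0.0513]
eef_rot: [0.989, 0.147, 0.0, 0.0]
contact_force: [-6.7, 0.4, 19.8]
opening: -0.0003
finger_force: 9.9
```

Flap 2 stands firm (20 N, no movement). Flap 4 is next.

{"name": "jog_arm", "arguments": {
  "increments": [
    {"linear":[0,0,-0.4],"spin":0},
    {"linear":[0.44,0,0],"spin":0},
    {"linear":[0.44,0,0],"spin":0},
    {"linear":[0,0,0.2],"spin":0},
    {"linear":[0,0,0],"spin":0}
  ]
}}

```text
time: 4.47
ee_pos: [0.5844, 0.0202, 0.0572]
eef_rot: [0.989, 0.146, -0.002, -0.001]
contact_force: [-0.1, -0.3, 0.4]
opening: 0.0002
finger_force: 0.0
```

```bash
python3 -c "from h import *;rep()"
```

```text
t 4.475 box mm [ 20.3 -37.7] z 57.2 ang 0.0023496073898355285 open 0.00023486433933166088 F [-0.06 -0.32  0.43]
1 tool shift [-0.84 -1.52]
2 tool shift [-0.85  0.  ]
3 tool shift [ 0.04 -1.51]
4 tool shift [0.03 0.01]
```

{"name": "jog_arm", "arguments": {
  "increments": [
    {"linear":[0.02,0,0.08],"spin":0},
    {"linear":[0,0,0.04],"spin":0},
    {"linear":[0,0,0.02],"spin":0},
    {"linear":[0,0,0],"spin":0},
    {"linear":[0,0,0],"spin":0}
  ]
}}

```text
time: 5.1
ee_pos: [0.5877, 0.0202, 0.0525]
eef_rot: [0.989, 0.146, 0.0, 0.0]
contact_force: [-0.5, 0.1, 0.4]
opening: 0.0001
finger_force: 0.0
```

{"name": "jog_arm", "arguments": {
  "increments": [
    {"linear":[0,0,0.02],"spin":0},
    {"linear":[0,0,0.02],"spin":0},
    {"linear":[0,0,0],"spin":0},
    {"linear":[0,0,0],"spin":0},
    {"linear":[0,0,0],"spin":0}
  ]
}}

```text
time: 5.72
ee_pos: [0.5878, 0.0202, 0.0515]
eef_rot: [0.989, 0.147, 0.0, 0.0]
contact_force: [-4.6, 0.0, 9.4]
opening: 0.0004
finger_force: 4.9
```

Flap 4 holds 9.4 N at the same height, so it's firm too. Flap 3 is next.

{"name": "jog_arm", "arguments": {
  "increments": [
    {"linear":[0,0,-0.4],"spin":0},
    {"linear":[0,-0.76,0],"spin":0},
    {"linear":[0,-0.76,0],"spin":0},
    {"linear":[0,0,0.2],"spin":0},
    {"linear":[0,0,0.1],"spin":0}
  ]
}}

```text
time: 6.35
ee_pos: [0.5657, 0.0928, 0.0553]
eef_rot: [0.989, 0.147, 0.0, 0.0]
contact_force: [0.1, -0.1, -0.3]
opening: 0.0002
finger_force: 0.0
```

{"name": "jog_arm", "arguments": {
  "increments": [
    {"linear":[0,0,0.05],"spin":0},
    {"linear":[0,0,0.03],"spin":0},
    {"linear":[0,0,0.02],"spin":0},
    {"linear":[0,0,0],"spin":0},
    {"linear":[0,0,0],"spin":0}
  ]
}}

```text
time: 6.98
ee_pos: [0.5659, 0.0927, 0.0505]
eef_rot: [0.989, 0.146, 0.0, 0.0]
contact_force: [-1.2, -2.2, 3.5]
opening: 0.0002
finger_force: 1.6
```

```bash
python3 -c "from h import *;rep()"
```

```text
t 6.975 box mm [23.5 37.2] z 50.5 ang 0.0020230891538476348 open 0.0001984332460696414 F [-1.19 -2.16  3.52]
1 tool shift [-0.91 -0.02]
2 tool shift [-0.91  1.5 ]
3 tool shift [-0.03 -0.02]
4 tool shift [-0.03  1.5 ]
```

It's lower here, with little force, so it may be rocking. Pressing 2 mm more.

{"name": "jog_arm", "arguments": {
  "increments": [
    {"linear":[0,0,0.02],"spin":0},
    {"linear":[0,0,0.02],"spin":0},
    {"linear":[0,0,0],"spin":0},
    {"linear":[0,0,0],"spin":0},
    {"linear":[0,0,0],"spin":0}
  ]
}}

```text
time: 7.6
ee_pos: [0.5658, 0.0931, 0.0484]
eef_rot: [0.989, 0.146, 0.0, -0.0]
contact_force: [0.3, -1.8, 3.5]
opening: -0.0004
finger_force: 1.7
```

Flap 3 gives at a steady 3.5 N, so it's the one that rocks. Pushing it on down.

{"name": "jog_arm", "arguments": {
  "increments": [
    {"linear":[0,0,0.05],"spin":0},
    {"linear":[0,0,0.05],"spin":0},
    {"linear":[0,0,0.05],"spin":0},
    {"linear":[0,0,0.05],"spin":0},
    {"linear":[0,0,0.02],"spin":0}
  ]
}}

```text
time: 8.22
ee_pos: [0.5649, 0.0932, 0.0367]
eef_rot: [0.989, 0.146, -0.001, -0.0]
contact_force: [-1.3, -0.2, 3.9]
opening: -0.0001
finger_force: 1.7
```

{"name": "jog_arm", "arguments": {
  "increments": [
    {"linear":[0,0,0.02],"spin":0},
    {"linear":[0,0,0.02],"spin":0},
    {"linear":[0,0,0.02],"spin":0},
    {"linear":[0,0,0],"spin":0},
    {"linear":[0,0,0],"spin":0}
  ]
}}

```text
time: 8.85
ee_pos: [0.5653, 0.093, 0.0341]
eef_rot: [0.989, 0.146, -0.0, -0.0]
contact_force: [-1.7, 0.1, 1.9]
opening: -0.0002
finger_force: 1.0
```

```bash
python3 - <<'E'
from h import *
rep()
i=r.get_image("side")[120:270,230:430,::-1]
cv2.imwrite("pics/side1.png",cv2.resize(i,None,fx=4,fy=4,interpolation=cv2.INTER_CUBIC))
E
```

```text
t 8.85 box mm [23.  37.5] z 34.1 ang 0.002113983127084218 open -0.00022294094316162386 F [-1.67  0.08  1.86]
1 tool shift [-0.9  -0.01]
2 tool shift [-0.9   1.51]
3 tool shift [-0.02 -0.01]
4 tool shift [-0.02  1.51]
```

View pics/side1.png

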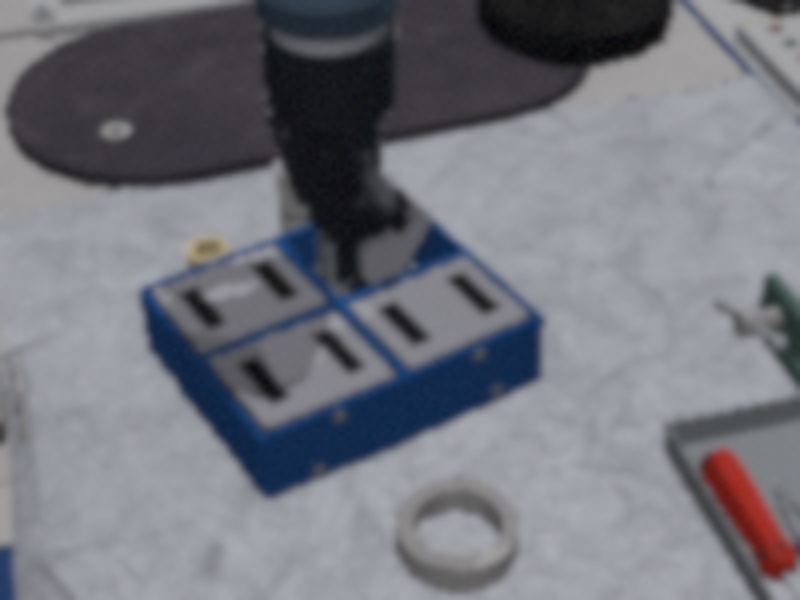

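The flap at the back is tilted, with its raised end at crop (410,215) and the fingers at its near end (345,280). The other three are level. I'll push on and watch the force.

{"name": "jog_arm", "arguments": {
  "increments": [
    {"linear":[0,0,0.03],"spin":0},
    {"linear":[0,0,0.03],"spin":0},
    {"linear":[0,0,0.02],"spin":0},
    {"linear":[0,0,0],"spin":0},
    {"linear":[0,0,0],"spin":0}
  ]
}}

```text
time: 9.52
ee_pos: [0.5654, 0.093, 0.0301]
eef_rot: [0.989, 0.146, -0.0, -0.0]
contact_force: [-0.9, -0.7, 1.6]
opening: 0.0001
finger_force: 0.7
```

{"name": "jog_arm", "arguments": {
  "increments": [
    {"linear":[0,0,0.02],"spin":0},
    {"linear":[0,0,0.02],"spin":0},
    {"linear":[0,0,0.02],"spin":0},
    {"linear":[0,0,0],"spin":0},
    {"linear":[0,0,0],"spin":0}
  ]
}}

```text
time: 10.15
ee_pos: [0.5654, 0.093, 0.0271]
eef_rot: [0.989, 0.146, -0.0, -0.0]
contact_force: [-0.8, -0.4, 0.7]
opening: 0.0003
finger_force: 0.7
```

{"name": "jog_arm", "arguments": {
  "increments": [
    {"linear":[0,0,0.02],"spin":0},
    {"linear":[0,0,0.02],"spin":0},
    {"linear":[0,0,0.02],"spin":0},
    {"linear":[0,0,0],"spin":0},
    {"linear":[0,0,0],"spin":0}
  ]
}}

```text
time: 10.78
ee_pos: [0.5653, 0.0929, 0.0243]
eef_rot: [0.989, 0.146, -0.0, 0.0]
contact_force: [-3.8, -1.0, 3.8]
opening: -0.0
finger_force: 2.4
```

```bash
python3 - <<'E'
from h import *
rep()
i=r.get_image("side")[150:250,260:390,::-1]
cv2.imwrite("pics/side2.png",cv2.resize(i,None,fx=6,fy=6,interpolation=cv2.INTER_CUBIC))
E
```

```text
t 10.775 box mm [23.  37.5] z 24.3 ang 0.0021699080838661344 open -2.560152262415381e-05 F [-3.77 -0.99  3.79]
1 tool shift [-0.9  -0.01]
2 tool shift [-0.9   1.51]
3 tool shift [-0.02 -0.01]
4 tool shift [-0.02  1.51]
```

View pics/side2.png

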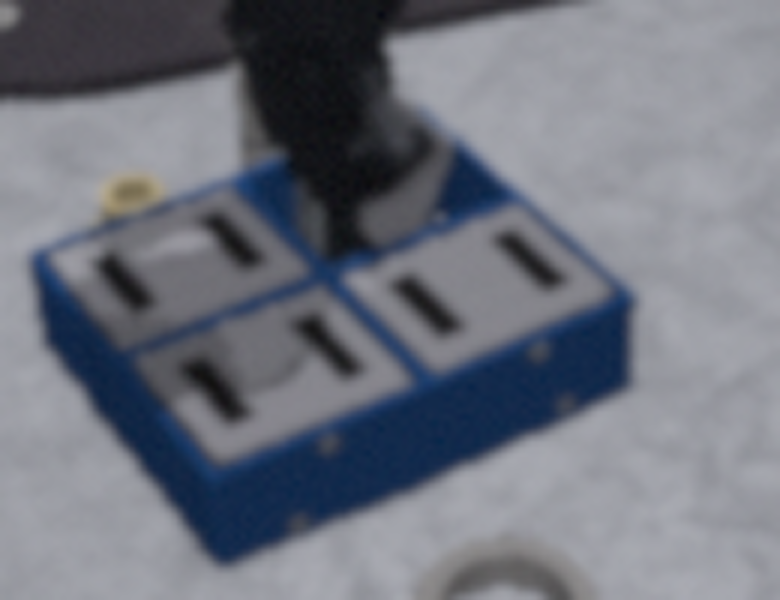

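The flap now stands steep, with its upper corner at about crop (445,150); the others are flat. I'll withdraw straight up, then look and measure.

{"name": "jog_arm", "arguments": {
  "increments": [
    {"linear":[0,0,-0.1],"spin":0},
    {"linear":[0,0,-0.4],"spin":0},
    {"linear":[0,0,-0.9],"spin":0},
    {"linear":[0,0,-1],"spin":0},
    {"linear":[-0.6,0.6,-0.9],"spin":0}
  ]
}}

```text
time: 11.45
ee_pos: [0.5469, 0.0566, 0.1931]
eef_rot: [0.989, 0.148, 0.002, 0.0]
contact_force: [0.6, -0.4, 0.3]
opening: 0.0002
finger_force: 0.0
```

{"name": "jog_arm", "arguments": {
  "increments": [
    {"linear":[-0.8,0.8,0],"spin":0},
    {"linear":[-0.8,0.8,0],"spin":0},
    {"linear":[-0.8,0.8,0],"spin":0},
    {"linear":[-0.8,0.8,0],"spin":0},
    {"linear":[0,0,0],"spin":0}
  ]
}}

```text
time: 12.08
ee_pos: [0.4378, -0.1472, 0.1909]
eef_rot: [0.99, 0.144, 0.001, 0.001]
contact_force: [-0.7, 0.8, -0.1]
opening: -0.0
finger_force: 0.0
```

```bash
python3 - <<'E'
from h import *
a=r.get_image("side")[150:250,260:390,::-1];b=r.get_image("top")[125:275,210:410,::-1]
cv2.imwrite("pics/side3.png",cv2.resize(a,None,fx=6,fy=6,interpolation=cv2.INTER_CUBIC))
cv2.imwrite("pics/top3.png",cv2.resize(b,None,fx=4,fy=4,interpolation=cv2.INTER_CUBIC))
E
```

```text
(no output)
```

View pics/side3.png

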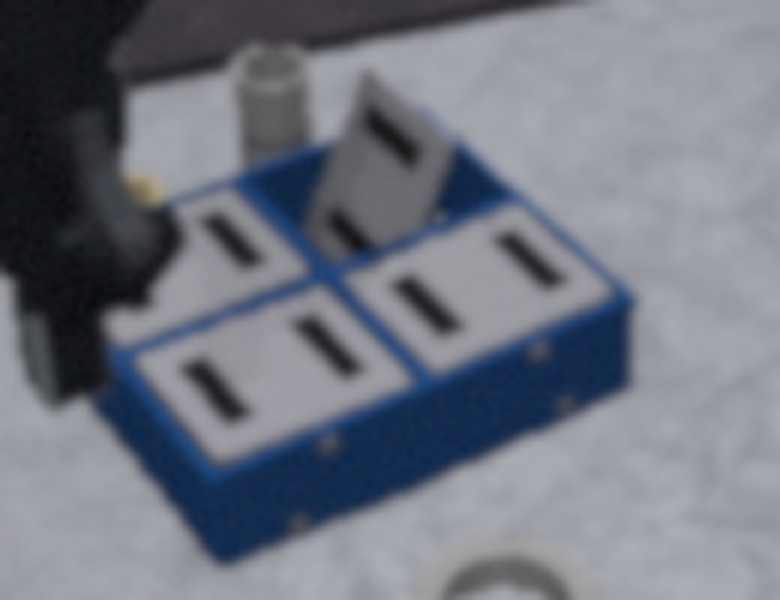

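View pics/top3.png

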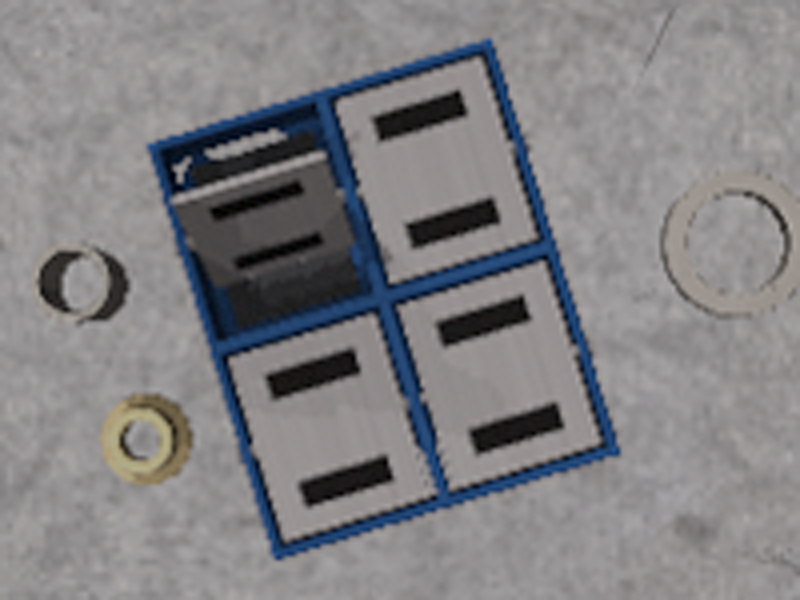

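Both views show flap 3 steeply open with its far end up; the other three are flat, and the ring, sleeve and bush are unmoved. The raised strip's centre is at side crop (394,136) and top crop (257,201). I'll turn these into an angle.

```bash
python3 - <<'E'
from h import *
def proj(n,w):
    c=r.camera_info(n);p=np.linalg.inv(c['extrinsics'])@np.r_[w,1];q=np.array([p[0],-p[1]])/-p[2]
    return (c['K']@np.r_[q*(1+c['k1']*q@q),1])[:2]
for t in (.65,.75,.85,.95,1.05,1.15):
    x=46+24*np.cos(t)-2*np.sin(t);z=50+24*np.sin(t)+2*np.cos(t)
    w=np.r_[m+R@np.array([x,38])/1e3,z/1e3]
    print(t,((proj("side",w)-[260,150])*6+2.5).round(),((proj("top",w)-[210,125])*4+1.5).round())
E
```

```text
0.65 [414. 142.] [252. 179.]
0.75 [411. 140.] [252. 182.]
0.85 [407. 139.] [253. 186.]
0.95 [403. 137.] [255. 191.]
1.05 [398. 137.] [256. 195.]
1.15 [394. 137.] [257. 200.]
```

The two views agree on about 1.15 rad, which is well past 0.75, and the arm is clear of the box. Handing in.

```bash
python3 -c "from cell import r;print(r.close_job())"
```

```text
the job is handed in; nothing more can be done
None
```

Flap 3 (far left) was the one that rocked; it now stands open at about 1.15 rad, measured in both camera views. Flaps 2 and 4 stood firm when pressed, flap 1 was not pressed, all three look shut, the ring, sleeve and bush look unmoved, and the job is handed in (no verdict was returned).

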